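Sort the spice jars into the caddy

TASK

Put the four small spice jars away in the caddy, standing upright in its wells, one to a well: the two with red caps in the red rack, the two with dark caps in the dark grey rack (either well will do). Leave the salt shaker and the jam jar standing where they are.

Things in the scene. Friction and masses are not known exactly. Their poses are not given: they have to be found in the camera images.
- red_jar_1: small glass spice jar with a plain red cap, pale green contents, 45 mm across, 108 mm tall. Origin: centre of its underside, z up; round, so yaw does not matter. Stands loose on the worktop, 0.08 to 0.15 kg; can be gripped across glass or cap at any height from 40 mm up.
- red_jar_2: small glass spice jar with a red cap with black marks on its top, and a black and red label, 44 mm across, 105 mm tall. Origin: centre of its underside, z up; round, so yaw does not matter. Stands loose on the worktop, 0.08 to 0.15 kg; can be gripped across glass or cap at any height from 40 mm up.
- dark_jar_1: small glass spice jar with a black-brown cap that has a round cream sticker on its top, and a white label, 41 mm across, 105 mm tall. Origin: centre of its underside, z up; round, so yaw does not matter. Stands loose on the worktop, 0.08 to 0.15 kg; can be gripped across glass or cap at any height from 40 mm up.
- dark_jar_2: small glass spice jar with a dark brown cap whose flat top is a mottled grey-brown, and a brown label, 44 mm across, 96 mm tall. Origin: centre of its underside, z up; round, so yaw does not matter. Stands loose on the worktop, 0.08 to 0.15 kg; can be gripped across glass or cap at any height from 40 mm up.
- caddy: light wooden tray that holds the two racks side by side, 170 (x) by 175 (y) by 36 mm, walls 7 mm, a low steel bar grip reaching 20 mm out at each x end, 29 mm high. Origin: centre of its underside, z up; the rack centres are at y = +39.5 and -39.5 mm, x = 0; which rack is on which side varies. Fixed to the worktop.
- red_rack: red moulded plastic block 152 (x) by 78 (y) by 26 mm with two round wells open at the top, each 60 mm across and 22 mm deep, centred at x = +37 and x = -37 mm, y = 0 of its frame. Origin: centre of its underside; x runs along the line of the two wells, z up; the well floors are 4 mm above the origin. Fixed in the caddy, 6 mm above the worktop; it lies on either side of the caddy's middle, parallel to the other rack.
- dark_rack: dark grey moulded plastic block 152 (x) by 78 (y) by 26 mm with two round wells open at the top, each 60 mm across and 22 mm deep, centred at x = +37 and x = -37 mm, y = 0 of its frame. Origin: centre of its underside; x runs along the line of the two wells, z up; the well floors are 4 mm above the origin. Fixed in the caddy, 6 mm above the worktop; it lies on either side of the caddy's middle, parallel to the other rack.
- salt: salt shaker, clear glass with a grey domed top, 44 mm across, 90 mm tall, stands loose among the spice jars; not to be moved. Origin: centre of its underside.
- jam: jam jar with a yellow lid and pink contents, 64 by 69 mm, 88 mm tall, loose beside the spice jars; not to be moved. Origin: centre of its underside.
There are look-alikes about, which are no part of the job. Leave any blue or purple look-alike of the dark_jar_1 alone.

How it is judged:
By the outcome, as a careful person would: the job done as asked, in the order asked, and still so for the second after the job is handed in, with the robot touching nothing.
It also fails if it takes over 98 s, if anything falls off the work surface, if the arm or the gripper's body presses on something with over 40 N, if the wrist force passes 120 N, or if a joint passes its speed limit or range.

ROBOT

A 6-joint arm with a two-finger parallel gripper is mounted at the origin on a cart in front of the work surface, level with it; the furniture and walls round the work are solid. World frame = base frame: x ahead of the robot, y to its left, z up, the work surface at z = 0. Lengths are in m, angles in rad, forces in N, time in s.
With the tool pointing down it reaches from about 0.325 to 0.9 m from the base axis. Payload 6.1 kg.
Tool frame: the origin (TCP) lies on the centre line of the jaws, within the pads' length; the fingertips stand 25 mm ahead of it and the grasp point (between the pads) lies 6 mm ahead of it; z points along the fingers, y is the line along which they close (so a half turn about z gives the same grasp; the last joint's range is limited). The gripper opens to 85 mm and grips with 20 to 120 N. Pads are 22 mm wide; open, the fingers measure 114 mm over their backs; the gripper's body (76 mm by 85 mm) begins 54 mm behind the grasp point. The pads swing forward as they close: fully open they stand 13 mm farther back than shut.
Start: joints at [-1.287, 0.22, 1.526, -0, 1.395, -0.126], TCP at [0.249, -0.573, 0.256] pointing down, gripper open.
Joint ranges: [-2.98, 2.98], [-0.91, 2.08], [0.09, 2.57], [-1.24, 4.39], [0.2, 2.65], [-2.68, 2.68]. Speed limits (rad/s): [2.57, 2.57, 3.01, 3.14, 3.14, 3.14].

INTERFACE

Orientations are given as [roll, pitch, yaw] about the fixed x, y, z axes, in that order (R = Rz(yaw) Ry(pitch) Rx(roll)).
In Python, from bench import env, planner, viewer gives the robot as it stands. Calls block until the motion is done:
- env.move_pose(position, orientation): joint-space move of the TCP to a pose.
- env.move_linear(position, ori=None, velocity=0.15, stop_force=None): straight line of the TCP; ori=None keeps the orientation; velocity is the mean speed in m/s. With stop_force (N) it stops when the force on the tool has changed by that much, and returns True; else False.
- env.goto_joints(angles): joint-space move.
- env.grip(opening): opening from 0.0 (shut) to 1.0 (fully open); the grip force is fixed at half the most; returns when the fingers have stopped.
- env.pause(seconds).
- planner.solve_ik(position, orientation): joint angles nearest the present ones, or None.
- viewer.capture(name): name is "scene" or "top" or "wrist"; returns the picture (480x640x3 uint8, red, green, blue); there is no depth.
- viewer.camera_params(name): a dict with "camera_matrix" (3x3 intrinsics, pixels), "R" (3x3) and "t" (3): a world point X has camera coordinates R X + t. Camera axes: x right, y down, z forward; pixel columns grow to the right and rows downward; lengths in m; the calibration is good to about 2 mm. A picture is of the moment at which its call begins: read the wrist's pose just before it. camera_params takes no time and is no camera call; for the wrist camera it gives the pose at the moment of the call.
A pose or a line that the arm cannot do raises env.Unreachable and nothing moves.
- env.hand_in(): hands the job in; it is judged then, once.
Readings, each from a call of its own:
- env.read_t(): time.
- env.read_q(): joint angles.
- env.read_qd(): joint speeds.
- env.read_tau(): joint torques, N m.
- env.read_position(): TCP position.
- env.read_tcp_rot(): TCP orientation.
- env.read_contact_force(): force on the tool from outside, world axes, zero at the start.
- env.read_torque(): the same for the moment, N m.
- env.read_width(): opening from 0.0 (shut) to 1.0 (fully open).
- env.read_finger_force(): force on a finger pad.
Only numpy, scipy, OpenCV 4.12 (cv2) and the standard library are available. Lean on these libraries where they do the work, as an engineer would, in place of code of your own. Each camera call takes 0.05 s, during which the arm holds its last target. There are 200 camera calls.

## Working session

There is one attempt and no reset: what is moved stays moved. The work goes in short steps, each a Python script; the robot and the scene stay as the last script left them, time stands still between calls to the robot, and variables do not carry over. Pictures are saved under pics/ and viewed, at most 14 in all, crops included, and the job is handed in when it is done.

```bash
mkdir -p pics; ls; python3 - <<'E'
from bench import env, planner, viewer
import cv2
for n in ("scene","top"):
    im=viewer.capture(n); cv2.imwrite(f"pics/{n}0.png",im[:,:,::-1])
    p=viewer.camera_params(n); print(n,p["camera_matrix"].round(1).tolist(),p["R"].round(3).tolist(),p["t"].round(3).tolist())
print(env.read_t(), env.read_tcp_rot())
E
```

```text
pics
scene [[599.3, 0.0, 322.6], [0.0, 599.3, 245.6], [0.0, 0.0, 1.0]] [[-0.883, -0.469, -0.013], [-0.21, 0.42, -0.883], [0.419, -0.777, -0.47]] [0.635, 0.011, 1.119]
top [[612.1, 0.0, 325.5], [0.0, 612.1, 232.7], [0.0, 0.0, 1.0]] [[-0.005, -1.0, 0.001], [-0.981, 0.005, -0.193], [0.193, -0.002, -0.981]] [0.31, 0.578, 1.244]
0.1 [-3.13987270e+00 -2.40751361e-04  4.09784023e-01]
```

View pics/top0.png

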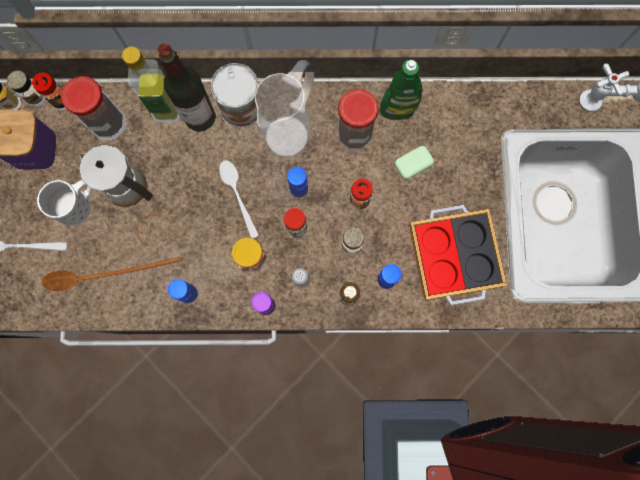

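View pics/scene0.png

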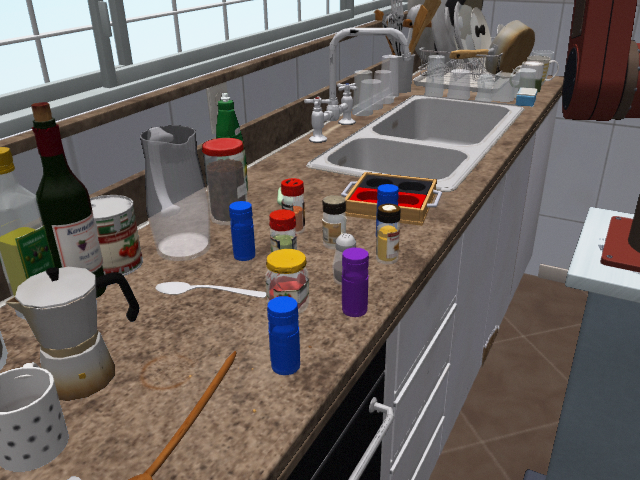

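The top view shows these candidates:
- **Red caps:** (294,218) is plain, so red_jar_1. (361,188) has black marks, so red_jar_2. (45,82) is another marked one, far off in the back-left corner.
- **Dark caps:** (349,292) has a cream sticker, so dark_jar_1. (353,238) is mottled, so dark_jar_2. (20,80) is a further one in the far corner.
- **Leave alone:** blue and purple look-alikes, salt at (300,276), jam at (247,252).
- **Caddy:** at (458,253), with the red rack on the left.

I'll confirm these in an enlarged crop.

```bash
cat > h.py <<'E'
import numpy as np, cv2
from bench import env, planner, viewer
def ray(name,uv,z,p=None):
    p=p or viewer.camera_params(name); K,R,t=p["camera_matrix"],p["R"],p["t"]
    c=-R.T@t; d=R.T@np.linalg.inv(K)@np.array([uv[0],uv[1],1.]); return c+d*(z-c[2])/d[2]
def proj(name,X,p=None):
    p=p or viewer.camera_params(name); x=p["camera_matrix"]@(p["R"]@np.array(X)+p["t"]); return x[:2]/x[2]
E
python3 - <<'E'
from h import *
im=cv2.imread("pics/top0.png")
cv2.imwrite("pics/crop1.png",cv2.resize(im[150:325,235:510],None,fx=2.9,fy=2.9,interpolation=cv2.INTER_CUBIC))
cv2.imwrite("pics/crop2.png",cv2.resize(im[60:115,0:80],None,fx=5,fy=5,interpolation=cv2.INTER_CUBIC))
for n,uv,z in [("r1",(294,216),.108),("r2",(361,187),.105),("d1",(349,292),.105),("d2",(353,238),.096),("salt",(300,276),.09),("jam",(247,252),.088),("blue1",(390,274),.105),("blue2",(297,175),.1),("purple",(262,301),.1),("redfar",(44,81),.105),("darkfar",(18,80),.1)]:
    print(n,ray("top",uv,z).round(3))
hsv=cv2.cvtColor(im,cv2.COLOR_BGR2HSV)
m=(((hsv[...,0]<6)|(hsv[...,0]>174))&(hsv[...,1]>180)&(hsv[...,2]>90)).astype(np.uint8)
_,_,s,c=cv2.connectedComponentsWithStats(m)
for a,b in zip(s,c):
    if a[4]>60: print(a,b.round(1))
E
```

```text
r1 [0.605 0.371 0.108]
r2 [0.667 0.233 0.105]
d1 [0.449 0.26  0.105]
d2 [0.561 0.25  0.096]
salt [0.484 0.359 0.09 ]
jam [0.534 0.468 0.088]
blue1 [0.485 0.177 0.105]
blue2 [0.695 0.366 0.1  ]
purple [0.432 0.435 0.1  ]
redfar [0.905 0.909 0.105]
darkfar [0.91  0.968 0.1  ]
[     0      0    640    480 303122] [319.  239.8]
[ 32  72  21  20 287] [41.9 81.7]
[ 66  83  28  23 302] [80.9 94.1]
[70 84 31 30 89] [ 90.9 102.8]
[352 179  21  21 301] [361.7 189. ]
[284 208  21  22 348] [294.1 218.6]
[ 415  220   50   75 2599] [439.5 257. ]
```

View pics/crop1.png

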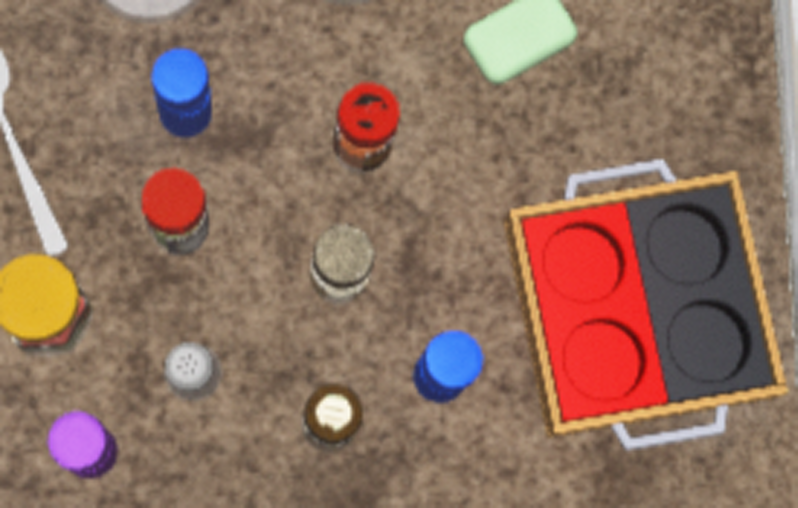

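View pics/crop2.png

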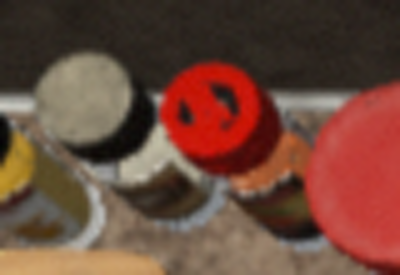

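The crop confirms the four: plain red at crop (173,198), marked red at (369,113), mottled at (343,255), and cream sticker at (334,412). The look-alikes in the far corner are about 1.3 m away and out of reach. Next I'll compute the poses and grasp yaws.

```bash
cat >> h.py <<'E'
W=lambda c,z: ray("top",(235+(c[0]+.5)/2.9-.5,150+(c[1]+.5)/2.9-.5),z)
H=dict(r1=.108,r2=.105,d1=.105,d2=.096)
J={n:W(c,H[n]) for n,c in dict(r1=(173,198),r2=(369,113),d1=(334,412),d2=(343,255)).items()}
OB={"salt":W((190,366),.09),"jam":W((38,296),.088),"b1":W((454,359),.1),"b2":W((181,75),.1),"pu":W((77,438),.1)}
cen=W((0,0),0)*0
corners=np.array([W(c,.036) for c in [(512,212),(737,174),(785,390),(557,431)]])
cen=corners.mean(0)
ux=(corners[0]+corners[1]-corners[2]-corners[3]); ux/=np.linalg.norm(ux); uy=np.array([-ux[1],ux[0],0])
wells={"r+":cen+.037*ux+.0395*uy,"r-":cen-.037*ux+.0395*uy,"d+":cen+.037*ux-.0395*uy,"d-":cen-.037*ux-.0395*uy}
cyaw=np.arctan2(ux[1],ux[0])
E
python3 - <<'E'
from h import *
for k,v in J.items(): print(k,v.round(4))
for k,v in OB.items(): print(k,v.round(3))
print("edges",[np.linalg.norm(corners[i]-corners[i-1]).round(4) for i in range(4)],cen.round(4),cyaw)
mw={"r+":(583,263),"r-":(603,360),"d+":(687,244),"d-":(708,341)}
for k,v in wells.items(): print(k,v.round(4),W(mw[k],.032).round(4))
allp={**J,**OB}
for n in J:
    best=[]
    for a in np.linspace(0,np.pi,37)[:-1]:
        d=np.array([np.cos(a),np.sin(a),0]); e=np.array([-d[1],d[0],0])
        c=1
        for m,q in allp.items():
            if m==n: continue
            r=(q-J[n])*[1,1,0]; rad=.035 if m=="jam" else .022
            dx=max(abs(r@d)-.057,0); dy=max(abs(r@e)-.015,0); c=min(c,np.hypot(dx,dy)-rad)
        best.append((c,np.degrees(a)))
    print(n,[(round(c,3),round(a)) for c,a in best[::3]])
for n in J:
  for z in (.1,.24):
    q=planner.solve_ik([J[n][0],J[n][1],z],[np.pi,0,.4]); print(n,z,None if q is None else np.round(q,2))
for k,v in wells.items(): print(k,np.round(planner.solve_ik([v[0],v[1],.24],[np.pi,0,.4]),2))
E
```

```text
r1 [0.601  0.3704 0.108 ]
r2 [0.6631 0.2308 0.105 ]
d1 [0.4496 0.2586 0.105 ]
d2 [0.5617 0.2504 0.096 ]
salt [0.484 0.359 0.09 ]
jam [0.535 0.467 0.088]
b1 [0.487 0.174 0.1  ]
b2 [0.693 0.365 0.1  ]
pu [0.433 0.436 0.1  ]
edges [np.float64(0.1656), np.float64(0.172), np.float64(0.1646), np.float64(0.1706)] [0.5377 0.0226 0.036 ] 0.16274400329641203
r+ [0.5678 0.0676 0.036 ] [0.5667 0.0686 0.032 ]
r- [0.4948 0.0556 0.036 ] [0.494  0.0568 0.032 ]
d+ [ 0.5806 -0.0104  0.036 ] [ 0.5808 -0.0096  0.032 ]
d- [ 0.5076 -0.0224  0.036 ] [ 0.5077 -0.0214  0.032 ]
r1 [(np.float64(0.013), 0), (np.float64(0.012), 15), (np.float64(0.019), 30), (np.float64(0.032), 45), (np.float64(0.046), 60), (np.float64(0.041), 75), (np.float64(0.03), 90), (np.float64(0.024), 105), (np.float64(0.025), 120), (np.float64(0.023), 135), (np.float64(0.015), 150), (np.float64(0.012), 165)]
r2 [(np.float64(0.023), 0), (np.float64(0.025), 15), (np.float64(0.035), 30), (np.float64(0.049), 45), (np.float64(0.057), 60), (np.float64(0.059), 75), (np.float64(0.057), 90), (np.float64(0.056), 105), (np.float64(0.042), 120), (np.
[... 514 characters left out ...]
loat64(0.03), 75), (np.float64(0.041), 90), (np.float64(0.051), 105), (np.float64(0.042), 120), (np.float64(0.03), 135), (np.float64(0.023), 150), (np.float64(0.024), 165)]
r1 0.1 [ 0.44  0.55  1.41 -0.    1.19  1.61]
r1 0.24 [ 0.44  0.42  1.31 -0.    1.41  1.61]
r2 0.1 [ 0.22  0.54  1.42 -0.    1.18  1.39]
r2 0.24 [ 0.22  0.41  1.32 -0.    1.41  1.39]
d1 0.1 [ 0.37  0.14  1.93 -0.    1.07  1.54]
d1 0.24 [ 0.37 -0.02  1.82 -0.    1.34  1.54]
d2 0.1 [ 0.29  0.35  1.68 -0.    1.11  1.46]
d2 0.24 [ 0.29  0.21  1.57 -0.    1.36  1.46]
r+ [-0.02  0.11  1.69 -0.    1.35  1.15]
r- [-0.05 -0.07  1.87 -0.    1.35  1.12]
d+ [-0.15  0.13  1.66 -0.    1.35  1.02]
d- [-0.2  -0.05  1.85 -0.    1.35  0.97]
```

```bash
cat >> h.py <<'E'
ANG=dict(r1=60,r2=75,d1=25,d2=105); ZT=.235
def put(n,w,place_a=54):
    x,y=J[n][:2]; o=[np.pi,0,np.radians(ANG[n]-90)]; g=H[n]-.027; zp=g+.006
    wx,wy=wells[w][:2]; po=[np.pi,0,np.radians(place_a-90)]
    env.grip(1.0)
    env.move_pose([x,y,ZT],o); t0=env.read_t()
    env.move_linear([x,y,zp],velocity=.15,stop_force=10)
    env.grip(0.0); print(n,"width",env.read_width(),"F",env.read_finger_force(),"pos",np.round(env.read_position(),4))
    env.move_linear([x,y,ZT],velocity=.15)
    env.move_pose([wx,wy,ZT],po)
    env.move_linear([wx,wy,zp+.035],velocity=.2)
    hit=env.move_linear([wx,wy,zp+.010-.002],velocity=.05,stop_force=6)
    print("hit",hit,"z err",round(env.read_position()[2]-zp-.010,4),"width",env.read_width(),np.round(env.read_contact_force(),1))
    env.grip(.75)
    env.move_linear([wx,wy,ZT],velocity=.2)
    print("t",env.read_t())
E
python3 - <<'E'
from h import *
put("d1","d-")
cv2.imwrite("pics/top1.png",viewer.capture("top")[:,:,::-1])
E
```

```text
Traceback (most recent call last):
  File "h.py", line 23, in put
    env.move_pose([x,y,ZT],o); t0=env.read_t()
    ~~~~~~~~~~~~~^^^^^^^^^^^^
bench.Unreachable: the arm cannot take that pose within its joint ranges
```

```bash
sed -i 's/ANG\[n\]-90/ANG[n]+90/; s/place_a-90/place_a+90/' h.py
python3 - <<'E'
from h import *
put("d1","d-")
cv2.imwrite("pics/top1.png",viewer.capture("top")[:,:,::-1])
E
```

```text
d1 width 0.4639327548421834 F 60.21521754562855 pos [0.4502 0.2588 0.0848]
hit True z err 0.0005 width 0.4650911817415846 [0.7 0.7 1.4]
t 9.8833
```

View pics/top1.png

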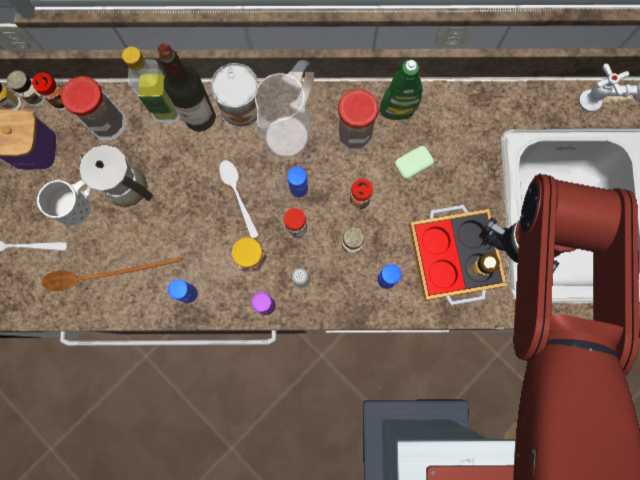

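The cream-sticker jar now stands in the near dark well at (487,263), and its neighbours haven't moved. I'll do the other three now.

```bash
python3 - <<'E'
from h import *
for n,w in (("d2","d+"),("r1","r+"),("r2","r-")): put(n,w)
env.move_pose([.3,-.45,.3],[np.pi,0,np.radians(144)])
print(env.read_t())
a=viewer.capture("top"); b=viewer.capture("scene")
for k,n in (("d-","d1"),("d+","d2"),("r+","r1"),("r-","r2")):
    print(n,"expected cap px",proj("top",[*wells[k][:2],H[n]+.01]).round(1),proj("scene",[*wells[k][:2],H[n]+.01]).round(1))
s=np.vstack([cv2.resize(a[150:325,235:510],(550,350)),cv2.resize(b[150:275,225:500],(550,250))])
cv2.imwrite("pics/end.png",s[:,:,::-1])
E
```

```text
d2 width 0.49240285423276703 F 60.65230831503868 pos [0.5623 0.2504 0.0759]
hit True z err 0.0006 width 0.49051749931815225 [-0.5 -0.9  4.9]
t 17.8167
r1 width 0.508727232961925 F 60.9360343683511 pos [0.6015 0.3708 0.0881]
hit True z err 0.0008 width 0.5103065313875379 [1.7 1.1 1.5]
t 25.8667
r2 width 0.49685779231450833 F 60.87371562374756 pos [0.6637 0.2311 0.085 ]
hit True z err 0.0006 width 0.49904578271662664 [2.9 0.6 1.6]
t 33.175
35.1417
d1 expected cap px [489.5 261.7] [413.4 149.8]
d2 expected cap px [480.5 227. ] [379.9 150.6]
r1 expected cap px [443.8 232.2] [371.  157.1]
r2 expected cap px [451.  268.2] [406. 162.]
```

View pics/end.png

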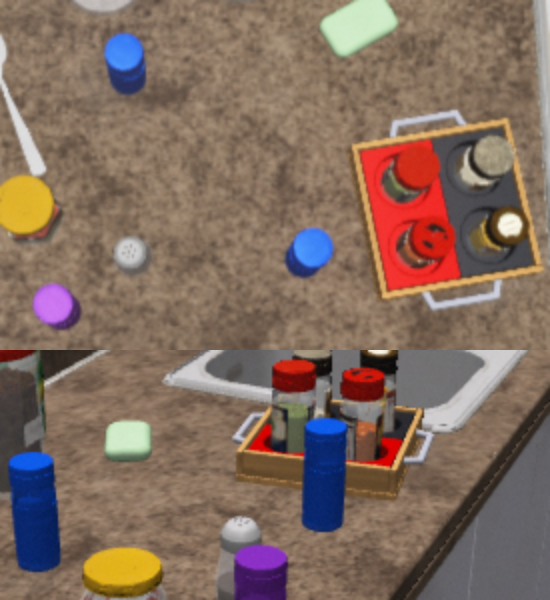

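In both views all four jars stand upright in the right wells, with caps at top-image pixels of about (442,234), (451,270), (481,228) and (489,262). That's within 2 px of where they should be. The salt, jam and look-alikes haven't moved.

```bash
python3 -c "
from bench import env
print(env.hand_in())"
```

```text
the job is handed in; nothing more can be done
None
```

All four spice jars are standing upright in the caddy, red caps in the red rack and dark caps in the dark grey rack, with the salt and jam untouched; I handed the job in at about 35 s of the 98 s allowed.

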